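# Load the machined blanks into their inspection nests

## Robot

A 6-joint arm with a two-finger parallel gripper is mounted at the origin on a cart in front of the work surface, level with it; the furniture and walls round the work are solid. World frame = base frame: x ahead of the robot, y to its left, z up, the work surface at z = 0. Lengths are in m, angles in degrees, forces in N, time in s.
With the tool pointing down it reaches from about 0.35 to 0.875 m from the base axis. Payload 4.2 kg.
Tool frame: the origin (TCP) lies on the front face of the gripper's body, between the roots of the fingers; the fingertips stand 70 mm ahead of it and the grasp point (between the pads) lies 51 mm ahead of it; z points along the fingers, y is the line along which they close (so a half turn about z gives the same grasp; the last joint's range is limited). The gripper opens to 87 mm and grips with 3 to 60 N. Pads are 19 mm wide; open, the fingers measure 117 mm over their backs; the gripper's body (75 mm by 190 mm) begins 51 mm behind the grasp point.
Start: joints at [-62.189, 22.042, 0.453, 0, -68.411, -14.817], TCP at [0.141, -0.609, 0.292] pointing down, gripper open.
Joint ranges: [-179.83, 179.83], [-69.29, 118.12], [-61.27, 80.66], [-181.25, 117.63], [-171.15, -9.14], [-177.46, 177.46]. Speed limits (degrees/s): [159.86, 159.86, 180, 180, 180, 180].

## Interface

Orientations are given as a 3x3 rotation matrix whose columns are the frame's x, y, z axes.
In Python, from station import r gives the robot as it stands.
- The arm moves only by the shell command python3 -m pendant 'ROWS' [OPENING]. ROWS is JSON, a list of rows, each a list of 2 entries, a list of its own where there are three numbers: the shift along the tool's x, y, z in mm, then the turn, a rotation vector about the tool's x, y, z in rad. A call has 1 to 10 rows; each row is the pose to reach, as a shift and turn from the pose commanded when the call began, along the tool's axes at that moment; what a row does not reach only later rows make up. A row lasts 1/10 s, in which the tool goes at most 50 mm and 8.59 degrees, less where a joint would pass 70% of its speed; a pose out of reach is approached as far as the arm can. A call with a gripper value outside its range is refused whole. OPENING is the opening, from 0 (shut) to 1 (fully open), set as the call begins (- or left out, the last holds). The fingers move at their own pace and stop on an object; the grip force is fixed at half the most. Time passes only in rows, so rows that repeat a pose let the fingers close. It gives the time, the measured TCP pose, the force, the opening and the grip force at its end, in the units of the state.
- r.sense(): the state, without advancing time (a new reading comes with each control period).
- r.capture(name): name is "side" or "top"; returns a dict with "frame" (384x512x3 uint8, red, green, blue), "vertical_fov" (degrees; the focal length in pixels is half the picture's height over the tangent of half this angle, whatever the lens; pixels are square), "cx", "cy" (the principal point, pixels), "rvec" (rotation vector, rad) and "tvec" (3), from world to camera coordinates, as OpenCV has them. Camera axes: x right, y down, z forward; pixel columns grow to the right and rows downward; lengths in m; the calibration is good to about 2 mm. A picture is of the moment at which its call begins. There is no depth.
- r.finish_job(): hands the job in; it is judged then, once.
The state is a dict: "time_s": time; "joints": joint angles; "joint_velocities": joint speeds; "effort": joint torques, N m; "tcp_pos": TCP position; "ee_rot": TCP orientation; "wrist_force": force on the tool from outside, world axes, zero at the start; "moment": the same for the moment, N m; "gripper_width": opening from 0.0 (shut) to 1.0 (fully open); "gripper_force": force on a finger pad.
Only numpy, scipy, OpenCV 4.12 (cv2) and the standard library are available. Lean on these libraries where they do the work, as an engineer would, in place of code of your own. Each camera call takes 0.05 s, during which the arm holds its last target. There are 200 camera calls.

## Task

Pick the four machined blanks (three rectangular blocks of different sizes and a square brass slug) out from the fasteners and tools on the bench, and load each into the nest that is its own, the one whose pocket is just a little longer and wider than that blank. Each must lie flat on the floor of its nest, right way up as it lay on the bench, inside the four corner rails and with its long side along the pocket's, and be left there, released and still.

Things in the scene. Friction and masses are not known exactly. Their poses are not given: they have to be found in the camera images.
- alu_blank_centre (a point): Largest machined blank: a bright, light-grey aluminium block, 38 (x) x 52 (y) x 22 (z) mm, two dark spots on its top. Loose, lies flat on the bench; this point is its centre, half-way up; its z axis points up, its long side runs along its own y axis (none is longer on the square one). Weighs 0.06 to 0.25 kg.
- alu_nest_floor (a point): Nest for the aluminium block: a white plastic base plate, 74 x 88 mm and 4 mm thick, fixed to the bench, with four L-shaped dark steel corner rails, 5 mm high and 5 mm wide, that enclose a pocket of 54 (x) x 68 (y) mm, 16 mm longer and wider than its blank; each rail reaches 8 mm along a side, the rest is open. This point: centre of the pocket floor, 4 mm above the bench; z up, long side along y.
- steel_blank_centre (a point): Middle-sized machined blank: a darker grey steel block, 30 (x) x 40 (y) x 18 (z) mm, one dark spot on its top. Loose, lies flat on the bench; this point is its centre, half-way up; its z axis points up, its long side runs along its own y axis (none is longer on the square one). Weighs 0.06 to 0.25 kg.
- steel_nest_floor (a point): Nest for the steel block: a white plastic base plate, 66 x 76 mm and 4 mm thick, fixed to the bench, with four L-shaped dark steel corner rails, 5 mm high and 5 mm wide, that enclose a pocket of 46 (x) x 56 (y) mm, 16 mm longer and wider than its blank; each rail reaches 8 mm along a side, the rest is open. This point: centre of the pocket floor, 4 mm above the bench; z up, long side along y.
- brass_blank_centre (a point): Square machined blank: a plain yellowish brass slug, 28 (x) x 28 (y) x 24 (z) mm. Loose, lies flat on the bench; this point is its centre, half-way up; its z axis points up, its long side runs along its own y axis (none is longer on the square one). Weighs 0.06 to 0.25 kg.
- brass_nest_floor (a point): Nest for the square brass slug: a white plastic base plate, 64 x 64 mm and 4 mm thick, fixed to the bench, with four L-shaped dark steel corner rails, 5 mm high and 5 mm wide, that enclose a pocket of 44 (x) x 44 (y) mm, 16 mm longer and wider than its blank; each rail reaches 8 mm along a side, the rest is open. This point: centre of the pocket floor, 4 mm above the bench; z up, long side along y.
- flat_blank_centre (a point): Long flat machined blank: a thin dark-grey steel bar, 22 (x) x 60 (y) x 9 (z) mm, two dark spots on its top. Loose, lies flat on the bench; this point is its centre, half-way up; its z axis points up, its long side runs along its own y axis (none is longer on the square one). Weighs 0.06 to 0.25 kg.
- flat_nest_floor (a point): Nest for the long flat bar: a white plastic base plate, 58 x 96 mm and 4 mm thick, fixed to the bench, with four L-shaped dark steel corner rails, 5 mm high and 5 mm wide, that enclose a pocket of 38 (x) x 76 (y) mm, 16 mm longer and wider than its blank; each rail reaches 8 mm along a side, the rest is open. This point: centre of the pocket floor, 4 mm above the bench; z up, long side along y.
Mind the look-alikes: they are no part of the job. Leave any blue look-alike of the part that bears alu_blank_centre alone. What is shaped like the part that bears flat_nest_floor but green is not meant.

How it is judged:
By the outcome, as a careful person would: the job done as asked, in the order asked, and still so for the second after the job is handed in, with the robot touching nothing.
It also fails if it takes over 93 s, if anything falls off the work surface, if the arm or the gripper's body presses on something with over 40 N, if the wrist force passes 120 N, or if a joint passes its speed limit or range.

## Working session

There is one attempt and no reset: what is moved stays moved. The work goes in short steps, Python scripts to look and compute and a shell command to move; the robot and the scene stay as the last step left them, time stands still between calls to the robot, and variables do not carry over. Pictures are saved under pics/ and viewed, at most 14 in all, crops included, and the job is handed in when it is done.

```bash
ls; mkdir -p pics
python3 - <<'E'
from station import r
import cv2,numpy as np
s=r.sense();print(s['time_s'],s['tcp_pos'],np.round(s['ee_rot'],3).tolist())
for n in('top','side'):
    c=r.capture(n);cv2.imwrite(f'pics/{n}0.png',c['frame'][:,:,::-1]);np.savez(f'{n}0.npz',**c)
    print(n,c['vertical_fov'],c['cx'],c['cy'],c['rvec'],c['tvec'])
E
```

```text
pics
0.0 [ 0.14045596 -0.60854194  0.29116604] [[-0.974, -0.225, -0.001], [-0.225, 0.974, 0.002], [0.0, 0.002, -1.0]]
top 45.80404153281786 255.73348553973148 189.3061446747461 [ 2.15504449 -2.13569397  0.16794711] [-0.0037478   0.56503242  1.15322641]
side 45.56443747797592 251.83753534534767 190.28174668608534 [ 2.08781781  0.08162204 -0.03345904] [-0.57043706  0.03678411  1.48946123]
```

View pics/top0.png

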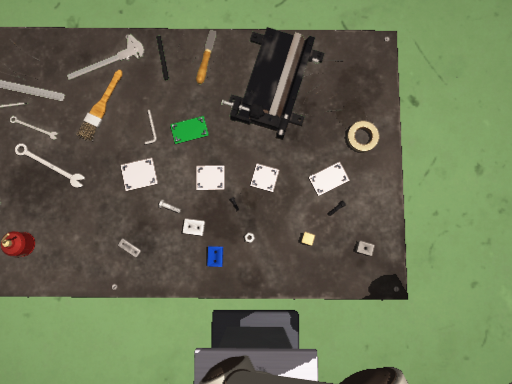

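View pics/side0.png

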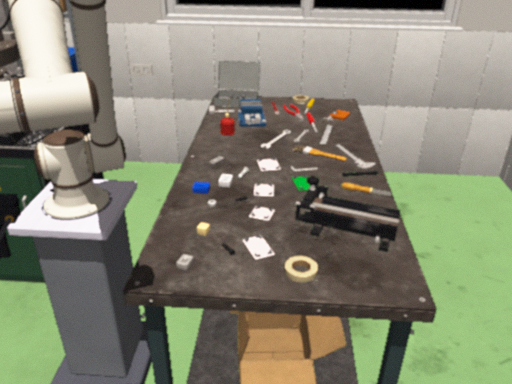

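The top view shows these candidates:
- **Aluminium:** the light block with two spots at (194,227). The blue look-alike is at (215,257).
- **Flat bar:** (129,248).
- **Brass:** (308,239). The nut at (250,238) and the tape ring are not it.
- **Steel:** (366,248).
- **Nests:** white plates at (139,174), (210,177), (265,177) and (329,179). The green plate at (190,130) is not meant.

Next I'll take a close crop and measure.

```bash
cat > h.py <<'E'
import cv2,numpy as np
def load(f): return dict(np.load(f))
def ray(c,px,z):
    f=192/np.tan(np.radians(c['vertical_fov']/2)); R=cv2.Rodrigues(c['rvec'])[0]
    px=np.atleast_2d(px).astype(float)
    d=np.c_[(px[:,0]-c['cx'])/f,(px[:,1]-c['cy'])/f,np.ones(len(px))]@R
    o=-R.T@c['tvec']; return (o+d*((z-o[2])/d[:,2])[:,None])[:,:2]
def blob(c,seed,z,lo,hi,half=24,up=4):
    """grey/HSV mask round the seed -> rect (centre, sides, angle of long side from world +y) on plane z"""
    x0,y0=int(seed[0]-half),int(seed[1]-half)
    im=c['frame'][y0:y0+2*half,x0:x0+2*half]
    im=cv2.resize(im,None,fx=up,fy=up,interpolation=cv2.INTER_CUBIC)
    m=cv2.inRange(cv2.cvtColor(im,cv2.COLOR_RGB2HSV),lo,hi)
    m=cv2.morphologyEx(m,cv2.MORPH_OPEN,np.ones((5,5)))
    cs=cv2.findContours(m,cv2.RETR_EXTERNAL,cv2.CHAIN_APPROX_NONE)[0]
    k=max(cs,key=cv2.contourArea)[:,0]
    k=(k+.5)/up-.5+[x0,y0]
    w=ray(c,k,z)*1000
    (ctr,_,_)=cv2.minAreaRect(w.astype(np.float32)); b=cv2.boxPoints(cv2.minAreaRect(w.astype(np.float32)))
    e=[b[1]-b[0],b[2]-b[1]]; e.sort(key=np.linalg.norm); l=e[1]
    a=(np.degrees(np.arctan2(-l[0],l[1]))+90)%180-90
    return np.round(ctr,1),np.round([np.linalg.norm(v) for v in e],1),round(float(a),1)
E
python3 - <<'E'
from h import *
c=load('top0.npz')
R=cv2.Rodrigues(c['rvec'])[0];print('cam',-R.T@c['tvec'])
cv2.imwrite('pics/crop0.png',cv2.resize(c['frame'][110:275,105:390,::-1],None,fx=2.8,fy=2.8,interpolation=cv2.INTER_CUBIC))
W=(0,0,150),(180,80,255)
for n,s in dict(n1=(139,174),n2=(210,177),n3=(265,177),n4=(329,179)).items(): print(n,*blob(c,s,.004,*W))
print('alu',*blob(c,(194,227),.022,(0,0,150),(180,80,255),18))
print('brass',*blob(c,(308,239),.024,(15,60,120),(40,255,255),14))
for t in(90,110,130):
  print(t,'steel',*blob(c,(366,248),.018,(0,0,t),(180,80,255),14),'flat',*blob(c,(129,248),.009,(0,0,t),(180,80,255),18))
for n in [(387,39),(114,287),(396,31),(407,298)]:print(n,ray(c,n,0))
E
```

```text
cam [0.38518816 0.00688869 1.22506713]
n1 [610.7 321. ] [75.9 90.3] 13.7
n2 [603.1 126.3] [67.3 77.6] 0.8
n3 [604.5 -22. ] [65.6 66.2] -15.3
n4 [ 603.7 -197.5] [60.5 98.2] 27.0
alu [466.7 165.5] [40.  54.2] -6.7
brass [ 439.4 -137.5] [31.5 32. ] 73.3
90 steel [ 415.6 -289.8] [33.5 43.3] -16.7 flat [415.1 342.6] [25.7 79.4] -32.7
110 steel [ 415.5 -289.5] [32.  41.8] -15.8 flat [411. 336.] [23.9 62. ] -32.7
130 steel [ 415.5 -289.4] [31.  40.8] -15.8 flat [411.1 335.9] [22.7 60.7] -32.8
(387, 39) [[ 1.01239194 -0.37264954]]
(114, 287) [[0.30758699 0.37243622]]
(396, 31) [[ 1.03728496 -0.39951771]]
(407, 298) [[ 0.28552136 -0.4000626 ]]
```

View pics/crop0.png

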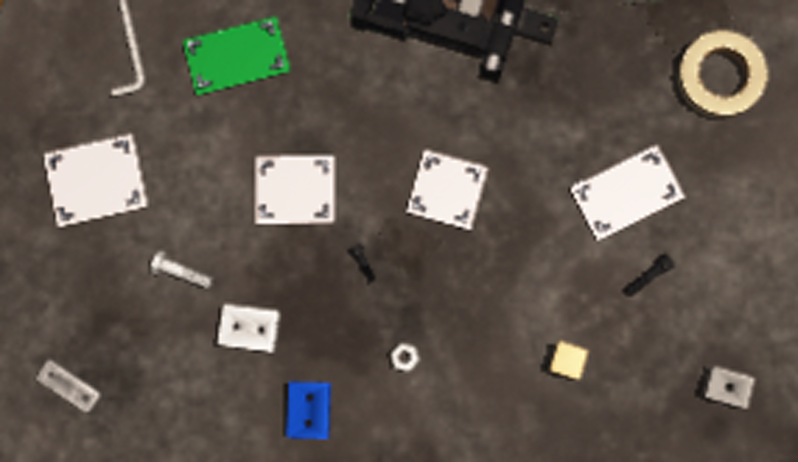

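The crop confirms the choice. The alu blank is light with two spots, steel has one spot, flat is a thin bar with two spots, and brass is plain yellow. Blue and green are excluded. Plate sizes match: n1 is alu, n2 steel, n3 brass and n4 flat. I'll start with steel.

```bash
cat > go.py <<'E'
import sys,numpy as np
from scipy.spatial.transform import Rotation as Ro
from station import r
# args: x y z(mm) phi(deg heading of tool y) [repeated]; prints shift mm / turn rad from current pose
s=r.sense();R=np.array(s['ee_rot']);p=np.array(s['tcp_pos'])*1000
print('t',round(s['time_s'],2),'p',p.round(1),'phi',round(float(np.degrees(np.arctan2(R[1,1],R[0,1]))),1),'w',round(s['gripper_width']*87,1),'gf',s['gripper_force'],'F',np.round(s['wrist_force'],1),'j',np.round(s['joints'],0))
a=list(map(float,sys.argv[1:]))
for i in range(0,len(a),4):
    ph=np.radians(a[i+3]);y=[np.cos(ph),np.sin(ph),0];z=[0,0,-1];T=np.c_[np.cross(y,z),y,z]
    print((R.T@(np.array(a[i:i+3])-p)).round(1),Ro.from_matrix(R.T@T).as_rotvec().round(3))
E
python3 go.py 415.5 -289.5 150 164
```

```text
t 0.1 p [ 140.5 -608.6  291.3] phi 103.0 w 87.2 gf 0.0 F [ 0.5  0.2 -0.4] j [-62.  22.   0.  -0. -68. -15.]
[-339.7  248.8  141.7] [ 2.000e-03  1.000e-03 -1.065e+00]
```

```bash
python3 -m pendant '[[[-340,249,142],[0.002,0.001,-1.065]],[[-340,249,142],[0.002,0.001,-1.065]],[[-340,249,142],[0.002,0.001,-1.065]],[[-340,249,142],[0.002,0.001,-1.065]],[[-340,249,142],[0.002,0.001,-1.065]],[[-340,249,142],[0.002,0.001,-1.065]],[[-340,249,142],[0.002,0.001,-1.065]],[[-340,249,142],[0.002,0.001,-1.065]],[[-340,249,142],[0.002,0.001,-1.065]],[[-340,249,142],[0.002,0.001,-1.065]]]' 1; python3 go.py 415.5 -289.5 73 164
```

```text
time_s: 1.1
tcp_pos: [0.4177, -0.2865, 0.1483]
ee_rot: [[-0.27, -0.963, -0.002], [-0.963, 0.27, -0.001], [0.001, 0.002, -1.0]]
wrist_force: [0.6, -0.8, -0.0]
gripper_width: 1.005
gripper_force: 0.0
t 1.1 p [ 417.7 -286.5  148.3] phi 164.4 w 87.5 gf 0.0 F [ 0.6 -0.8 -0. ] j [-16.  20. -27.   0. -43.   0.]
[ 3.3  1.2 75.3] [ 0.002 -0.001  0.006]
```

```bash
python3 -m pendant '[[[0,0,0],[0,0,0]],[[0,0,0],[0,0,0]],[[0,0,0],[0,0,0]]]'>/dev/null; python3 go.py 415.5 -289.5 73 164
```

```text
t 1.4 p [ 415.3 -290.7  150.6] phi 163.9 w 87.2 gf 0.0 F [-1.  -0.4  0.1] j [-17.  20. -27.   0. -43.   0.]
[-1.4  0.2 77.6] [-0.002 -0.002 -0.002]
```

```bash
python3 -m pendant '[[[0,0,40],[0,0,0]],[[0,0,65],[0,0,0]],[[0,0,77],[0,0,0]],[[0,0,77],[0,0,0]],[[0,0,77],[0,0,0]]]' && python3 -m pendant '[[[0,0,0],[0,0,0]],[[0,0,0],[0,0,0]],[[0,0,0],[0,0,0]],[[0,0,0],[0,0,0]],[[0,0,0],[0,0,0]],[[0,0,0],[0,0,0]],[[0,0,0],[0,0,0]],[[0,0,0],[0,0,0]],[[0,0,0],[0,0,0]],[[0,0,0],[0,0,0]]]' 0; python3 go.py 603 126.3 160 180.8
```

```text
time_s: 1.9
tcp_pos: [0.4163, -0.2907, 0.0741]
ee_rot: [[-0.276, -0.961, 0.002], [-0.961, 0.276, -0.003], [0.002, -0.003, -1.0]]
wrist_force: [-1.0, 0.1, 0.2]
gripper_width: 1.001
gripper_force: 0.0
time_s: 2.9
tcp_pos: [0.4155, -0.2899, 0.0731]
ee_rot: [[-0.276, -0.961, -0.0], [-0.961, 0.276, -0.002], [0.002, -0.0, -1.0]]
wrist_force: [-0.7, -0.4, 0.4]
gripper_width: 0.342
gripper_force: 30.0
t 2.9 p [ 415.5 -289.9   73.1] phi 164.0 w 29.7 gf 30.00002682209015 F [-0.7 -0.4  0.4] j [-16.  27. -31.   0. -32.   0.]
[-451.6  -65.6  -87.7] [ 0.    -0.002 -0.293]
```

```bash
python3 -m pendant '[[[0,0,-30],[0,0,0]],[[0,0,-60],[0,0,0]],[[0,0,-88],[0,0,0]],[[0,0,-88],[0,0,0]]]'>/dev/null && python3 -m pendant '[[[-40,-6,0],[0,0,-0.03]],[[-80,-12,0],[0,0,-0.06]],[[-125,-18,0],[0,0,-0.1]],[[-170,-25,0],[0,0,-0.13]],[[-215,-31,0],[0,0,-0.16]],[[-260,-38,0],[0,0,-0.19]],[[-305,-44,0],[0,0,-0.22]],[[-350,-51,0],[0,0,-0.25]],[[-395,-57,0],[0,0,-0.28]],[[-430,-63,0],[0,0,-0.293]]]' >/dev/null&& python3 -m pendant '[[[-15,-2.5,0],[0,0,0]],[[-22,-3,0],[0,0,0]],[[-22,-3,0],[0,0,0]],[[-22,-3,0],[0,0,0]],[[-22,-3,0],[0,0,0]]]'; python3 go.py 603 126.3 77 180.8
```

```text
time_s: 4.8
tcp_pos: [0.5971, 0.1269, 0.1605]
ee_rot: [[0.012, -1.0, 0.0], [-1.0, -0.012, -0.002], [0.002, -0.0, -1.0]]
wrist_force: [0.2, 0.1, -2.2]
gripper_width: 0.345
gripper_force: 30.0
t 4.8 p [597.1 126.9 160.5] phi -179.3 w 30.0 gf 29.999640583992004 F [ 0.2  0.1 -2.2] j [ 27.  27. -11.   0. -51. -27.]
[ 0.4 -5.9 83.5] [-0.    -0.002 -0.002]
```

```bash
python3 -m pendant '[[[0,-6,10],[0,0,0]],[[0,-6,40],[0,0,0]],[[0,-6,65],[0,0,0]],[[0,-6,75],[0,0,0]],[[0,-6,80],[0,0,0]],[[0,-6,83],[0,0,0]],[[0,-6,83],[0,0,0]],[[0,-6,83],[0,0,0]]]'; python3 go.py 603 126.3 77 180.8
```

```text
time_s: 5.6
tcp_pos: [0.6042, 0.1284, 0.0786]
ee_rot: [[0.014, -1.0, 0.003], [-1.0, -0.014, -0.001], [0.001, -0.003, -1.0]]
wrist_force: [-0.4, -0.3, -0.6]
gripper_width: 0.341
gripper_force: 30.0
t 5.6 p [604.2 128.4  78.6] phi -179.2 w 29.6 gf 29.999629855155945 F [-0.4 -0.3 -0.6] j [ 27.  34. -14.   0. -42. -26.]
[2.  1.2 1.6] [-0.003 -0.001  0.   ]
```

Within tolerance. I'll release it to 60 mm so the fingers stay clear, then raise.

```bash
python3 -m pendant '[[[0.5,0,0.5],[0,0,0]],[[0.5,0,0.5],[0,0,0]],[[0.5,0,0.5],[0,0,0]],[[0.5,0,0.5],[0,0,0]],[[0.5,0,0.5],[0,0,0]]]' 0.75 >/dev/null&& python3 -m pendant '[[[0,0,-30],[0,0,0]],[[0,0,-65],[0,0,0]],[[0,0,-90],[0,0,0]],[[0,0,-90],[0,0,0]],[[0,0,-90],[0,0,0]]]' >/dev/null; python3 go.py 440 -136.5 160 74
```

```text
t 6.6 p [603.4 127.9 167.5] phi -179.2 w 65.0 gf 0.0 F [ 0.2 -1.  -1.1] j [ 27.  28. -10.   0. -52. -26.]
[262.1 167.    7.5] [-0.002  0.     1.864]
```

```bash
python3 -m pendant '[[[26,17,1],[0,0,0.145]],[[52,34,2],[0,0,0.29]],[[80,50,2],[0,0,0.435]],[[106,67,3],[0,0,0.58]],[[132,84,4],[0,0,0.725]],[[158,100,5],[0,0,0.87]],[[185,117,6],[0,0,1.015]],[[211,134,7],[0,0,1.16]],[[240,150,7],[0,0,1.305]],[[264,167,7],[0,0,1.44]]]' 1 >/dev/null&& python3 -m pendant '[[[0,0,0],[0,0,0.14]],[[0,0,0],[0,0,0.28]],[[0,0,0],[0,0,0.42]],[[0,0,0],[0,0,0.425]],[[0,0,0],[0,0,0.425]],[[0,0,0],[0,0,0.425]]]' >/dev/null; python3 go.py 440 -138.3 74 74
```

```text
t 8.2 p [ 440.  -138.5  160. ] phi 74.1 w 87.0 gf 0.0 F [-0.1 -0.9  0.3] j [   3.   15.  -32.    0.  -43. -109.]
[ 0.   0.4 86. ] [-0.002 -0.     0.001]
```

```bash
python3 -m pendant '[[[0,0,40],[0,0,0]],[[0,0,75],[0,0,0]],[[0,0,86],[0,0,0]],[[0,0,86],[0,0,0]],[[0,0,86],[0,0,0]]]' >/dev/null&& python3 -m pendant '[[[0,0,0],[0,0,0]],[[0,0,0],[0,0,0]],[[0,0,0],[0,0,0]],[[0,0,0],[0,0,0]],[[0,0,0],[0,0,0]],[[0,0,0],[0,0,0]],[[0,0,0],[0,0,0]],[[0,0,0],[0,0,0]],[[0,0,0],[0,0,0]],[[0,0,0],[0,0,0]]]' 0 >/dev/null; python3 go.py 604.5 -22 160 74.7
```

```text
t 9.7 p [ 440.4 -138.7   74.5] phi 73.9 w 28.1 gf 29.99935805797577 F [ 0.2 -0.5 -0.1] j [   3.   24.  -37.    0.  -29. -109.]
[-125.6  157.3  -85.6] [-0.002  0.001 -0.013]
```

```bash
python3 -m pendant '[[[0,0,-40],[0,0,0]],[[0,0,-75],[0,0,0]],[[-20,25,-86],[0,0,0]],[[-46,58,-86],[0,0,0]],[[-72,91,-86],[0,0,0]],[[-98,124,-86],[0,0,0]],[[-118,147,-86],[0,0,-0.013]],[[-125.5,157,-86],[0,0,-0.013]],[[-125.5,157,-86],[0,0,-0.013]],[[-125.5,157,-86],[0,0,-0.013]]]'>/dev/null; python3 go.py 604.5 -22 78 74.7
```

```text
t 10.7 p [602.8 -22.9 159.6] phi 74.7 w 27.6 gf 29.9982950091362 F [-0.4  0.1 -0.1] j [  13.   27.  -12.    0.  -51. -119.]
[-1.5  1.5 81.5] [-0.003 -0.002 -0.001]
```

```bash
python3 -m pendant '[[[-1,1,30],[0,0,0]],[[-1,1,60],[0,0,0]],[[-1,1,72],[0,0,0]],[[-1,1,78],[0,0,0]],[[-1,1,81.5],[0,0,0]],[[-1,1,81.5],[0,0,0]],[[-1,1,81.5],[0,0,0]]]' >/dev/null;  python3 go.py 604.5 -22 78 74.7
```

```text
t 11.4 p [606.2 -21.8  80. ] phi 74.7 w 27.7 gf 29.99839425086975 F [-0.9  0.1 -1.3] j [  13.   33.  -16.    0.  -41. -119.]
[ 1.6 -0.6  2. ] [-0.001  0.003 -0.   ]
```

```bash
python3 -m pendant '[[[1,0,1],[0,0,0]],[[1,0,1],[0,0,0]],[[1,0,1],[0,0,0]]]'; python3 go.py 604.5 -22 78 74.7
```

```text
time_s: 11.7
tcp_pos: [0.6048, -0.0214, 0.0785]
ee_rot: [[-0.965, 0.264, 0.001], [0.264, 0.965, -0.002], [-0.002, -0.001, -1.0]]
wrist_force: [-0.9, 0.9, 1.0]
gripper_width: 0.318
gripper_force: 30.0
t 11.7 p [604.8 -21.4  78.5] phi 74.7 w 27.7 gf 29.999866783618927 F [-0.9  0.9  1. ] j [  13.   33.  -16.    0.  -41. -119.]
[ 0.2 -0.6  0.5] [-0.001  0.002  0.   ]
```

```bash
python3 -m pendant '[[[0,0,0],[0,0,0]],[[0,0,0],[0,0,0]],[[0,0,0],[0,0,0]],[[0,0,0],[0,0,0]],[[0,0,0],[0,0,0]]]' 0.75 >/dev/null&& python3 -m pendant '[[[0,0,-30],[0,0,0]],[[0,0,-65],[0,0,0]],[[0,0,-82],[0,0,0]],[[0,0,-82],[0,0,0]],[[0,0,-82],[0,0,0]]]' >/dev/null; python3 go.py 411 336 160 147.2
```

```text
t 12.7 p [604.2 -21.4 159.6] phi 74.7 w 65.0 gf 0.0 F [-1.   0.7 -1. ] j [  13.   27.  -12.    0.  -51. -119.]
[280.8 293.6  -1.1] [-0.002 -0.    -1.266]
```

```bash
python3 -m pendant '[[[28,29,0],[0,0,-0.14]],[[56,59,0],[0,0,-0.28]],[[84,88,0],[0,0,-0.42]],[[112,118,0],[0,0,-0.56]],[[140,147,0],[0,0,-0.7]],[[168,176,0],[0,0,-0.84]],[[197,205,0],[0,0,-0.98]],[[225,235,0],[0,0,-1.12]],[[253,264,0],[0,0,-1.23]],[[281,293.5,0],[0,0,-1.266]]]' 0.6 >/dev/null&& python3 -m pendant '[[[0,0,0],[0,0,0]],[[0,0,0],[0,0,0]],[[0,0,0],[0,0,0]],[[0,0,0],[0,0,0]],[[0,0,0],[0,0,0]]]' >/dev/null
python3 - <<'E'
from station import r
import cv2,numpy as np
c=r.capture('top');np.savez('top1.npz',**c);cv2.imwrite('pics/top1.png',cv2.resize(c['frame'][110:275,100:390,::-1],None,fx=2.7,fy=2.7,interpolation=cv2.INTER_CUBIC))
E
python3 go.py 411 336 72.5 147.2
```

```text
t 14.25 p [411.4 335.  158.9] phi 147.1 w 52.0 gf 0.0 F [-0.7  0.4 -0.1] j [ 57.  21. -23.   0. -46. -90.]
[-0.7  1.  86.4] [-0.002 -0.002 -0.001]
```

View pics/top1.png

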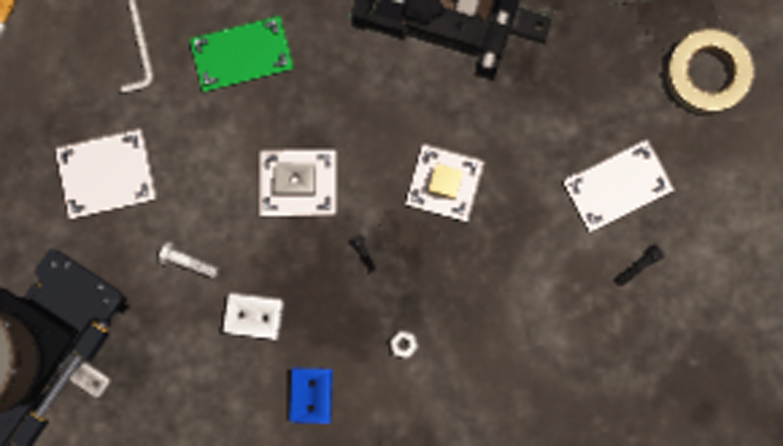

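Steel (crop 294,179) and brass (446,180) lie centred in their nests. The gripper is over the flat bar (93,378).

```bash
python3 -m pendant '[[[-0.5,0.5,40],[0,0,0]],[[-0.5,0.5,70],[0,0,0]],[[-0.5,0.5,82],[0,0,0]],[[-0.5,0.5,86.5],[0,0,0]],[[-0.5,0.5,86.5],[0,0,0]],[[-0.5,0.5,86.5],[0,0,0]]]' && python3 -m pendant '[[[0,0,0],[0,0,0]],[[0,0,0],[0,0,0]],[[0,0,0],[0,0,0]],[[0,0,0],[0,0,0]],[[0,0,0],[0,0,0]],[[0,0,0],[0,0,0]],[[0,0,0],[0,0,0]],[[0,0,0],[0,0,0]]]' 0 >/dev/null; python3 go.py 411 336 160 147.2 603.7 -197.5 160 207
```

```text
time_s: 14.85
tcp_pos: [0.4116, 0.3371, 0.0737]
ee_rot: [[-0.541, -0.841, 0.002], [-0.841, 0.541, 0.0], [-0.001, -0.002, -1.0]]
wrist_force: [-0.2, 0.5, 0.7]
gripper_width: 0.602
gripper_force: 0.0
t 15.65 p [410.9 336.5  72.6] phi 147.2 w 21.4 gf 30.001697838306427 F [-1.9 -0.1  2.5] j [ 57.  28. -27.   0. -34. -90.]
[  0.5  -0.5 -87.4] [-0.002 -0.001  0.001]
[ 344.8 -451.3  -86.2] [-1.000e-03 -2.000e-03 -1.043e+00]
```

```bash
python3 -m pendant '[[[0,0,-30],[0,0,0]],[[0,0,-60],[0,0,0]],[[12,-16,-87],[0,0,0]],[[36,-47,-87],[0,0,0]],[[60,-78,-87],[0,0,0]],[[85,-111,-87],[0,0,0]],[[110,-144,-87],[0,0,0]],[[135,-177,-87],[0,0,0]],[[155,-203,-87],[0,0,0]],[[172,-225,-87],[0,0,0]]]'>/dev/null && python3 -m pendant '[[[20,-26,0],[0,0,-0.11]],[[40,-52,0],[0,0,-0.22]],[[60,-78,0],[0,0,-0.33]],[[80,-105,0],[0,0,-0.44]],[[100,-131,0],[0,0,-0.55]],[[120,-157,0],[0,0,-0.66]],[[140,-183,0],[0,0,-0.78]],[[155,-203,0],[0,0,-0.9]],[[168,-219,0],[0,0,-1]],[[173,-226,0],[0,0,-1.043]]]'>/dev/null && python3 -m pendant '[[[0,0,0],[0,0,0]],[[0,0,0],[0,0,0]],[[0,0,0],[0,0,0]]]'>/dev/null; python3 go.py 603.7 -197.5 77 207
```

```text
t 17.95 p [ 602.9 -197.   160.4] phi -153.0 w 21.4 gf 29.999679923057556 F [-0.4 -0.1 -1.7] j [ -3.  29.  -8.   0. -53.  30.]
[ 0.7 -0.6 83.4] [ 0.001 -0.001 -0.   ]
```

```bash
python3 -m pendant '[[[0.5,-0.5,30],[0,0,0]],[[0.5,-0.5,60],[0,0,0]],[[0.5,-0.5,73],[0,0,0]],[[0.5,-0.5,79],[0,0,0]],[[0.5,-0.5,83],[0,0,0]],[[0.5,-0.5,83],[0,0,0]],[[0.5,-0.5,83],[0,0,0]],[[0.5,-0.5,83],[0,0,0]]]' >/dev/null;  python3 go.py 603.7 -197.5 77 207
```

```text
t 18.75 p [ 604.6 -198.1   78.8] phi -153.0 w 21.4 gf 29.99948501586914 F [ 1.1 -0.3 -0.6] j [ -4.  35. -12.   0. -43.  30.]
[-1.   0.5  1.8] [-0.001 -0.003 -0.   ]
```

```bash
python3 -m pendant '[[[0,0,1],[0,0,0]],[[0,0,1],[0,0,0]],[[0,0,1],[0,0,0]]]' && python3 -m pendant '[[[0,0,0],[0,0,0]],[[0,0,0],[0,0,0]],[[0,0,0],[0,0,0]],[[0,0,0],[0,0,0]],[[0,0,0],[0,0,0]]]' 0.6 >/dev/null&& python3 -m pendant '[[[0,0,-30],[0,0,0]],[[0,0,-65],[0,0,0]],[[0,0,-82],[0,0,0]],[[0,0,-82],[0,0,0]],[[0,0,-82],[0,0,0]]]' >/dev/null; python3 go.py 466.7 165.5 160 173.3
```

```text
time_s: 19.05
tcp_pos: [0.604, -0.1981, 0.0768]
ee_rot: [[0.454, -0.891, 0.001], [-0.891, -0.454, -0.002], [0.002, 0.0, -1.0]]
wrist_force: [0.5, 0.4, -2.0]
gripper_width: 0.243
gripper_force: 30.0
t 20.05 p [ 603.6 -197.8  158.5] phi -153.0 w 52.0 gf 0.0 F [-0.1  0.2 -0.7] j [ -4.  30.  -8.   0. -53.  30.]
[-385.8  -42.7   -2.2] [-0.    -0.002  0.588]
```

```bash
python3 -m pendant '[[[-40,-5,0],[0,0,0.06]],[[-80,-9,0],[0,0,0.12]],[[-122,-14,0],[0,0,0.18]],[[-165,-18,0],[0,0,0.25]],[[-208,-23,0],[0,0,0.32]],[[-250,-28,0],[0,0,0.39]],[[-290,-32,0],[0,0,0.46]],[[-330,-37,0],[0,0,0.52]],[[-368,-41,0],[0,0,0.57]],[[-386,-43,0],[0,0,0.588]]]' 0.85 >/dev/null&& python3 -m pendant '[[[0,0,0],[0,0,0]],[[0,0,0],[0,0,0]],[[0,0,0],[0,0,0]],[[0,0,0],[0,0,0]]]' >/dev/null; python3 go.py 466.7 165.5 74 173.3
```

```text
t 21.45 p [467.3 164.6 157.4] phi 173.2 w 73.7 gf 0.0 F [ 0.4 -0.1 -0.3] j [ 38.  18. -28.   0. -44. -45.]
[-1.   0.7 83.4] [-0.    -0.003 -0.002]
```

```bash
python3 -m pendant '[[[-0.5,0.5,40],[0,0,0]],[[-0.5,0.5,72],[0,0,0]],[[-0.5,0.5,84],[0,0,0]],[[-0.5,0.5,84],[0,0,0]],[[-0.5,0.5,84],[0,0,0]]]' >/dev/null&& python3 -m pendant '[[[0,0,0],[0,0,0]],[[0,0,0],[0,0,0]],[[0,0,0],[0,0,0]],[[0,0,0],[0,0,0]],[[0,0,0],[0,0,0]],[[0,0,0],[0,0,0]],[[0,0,0],[0,0,0]],[[0,0,0],[0,0,0]]]' 0 >/dev/null; python3 go.py 610.7 321 160 193.7
```

```text
t 22.75 p [466.7 166.   74. ] phi 173.3 w 37.9 gf 30.000348687171936 F [-0.9 -0.   2.9] j [ 38.  26. -32.   0. -32. -45.]
[-170.6 -125.   -86.2] [-0.    -0.002 -0.356]
```

```bash
python3 -m pendant '[[[0,0,-30],[0,0,0]],[[0,0,-65],[0,0,0]],[[-20,-15,-86],[0,0,-0.05]],[[-50,-37,-86],[0,0,-0.12]],[[-82,-60,-86],[0,0,-0.2]],[[-115,-84,-86],[0,0,-0.27]],[[-145,-106,-86],[0,0,-0.33]],[[-165,-121,-86],[0,0,-0.356]],[[-170.5,-125,-86],[0,0,-0.356]],[[-170.5,-125,-86],[0,0,-0.356]]]'>/dev/null && python3 -m pendant '[[[0,0,0],[0,0,0]],[[0,0,0],[0,0,0]],[[0,0,0],[0,0,0]]]'>/dev/null; python3 go.py 610.7 321 78 193.7
```

```text
t 24.05 p [610.3 320.2 160.1] phi -166.3 w 37.9 gf 29.99950021505356 F [ 0.6  0.2 -1.1] j [ 41.  34.   1.   0. -57. -28.]
[-0.8 -0.6 82.1] [-0.    -0.002 -0.001]
```

```bash
python3 -m pendant '[[[-0.5,-0.5,30],[0,0,0]],[[-0.5,-0.5,60],[0,0,0]],[[-0.5,-0.5,73],[0,0,0]],[[-0.5,-0.5,79],[0,0,0]],[[-0.5,-0.5,82],[0,0,0]],[[-0.5,-0.5,82],[0,0,0]],[[-0.5,-0.5,82],[0,0,0]],[[-0.5,-0.5,82],[0,0,0]]]' >/dev/null;  python3 go.py 610.7 321 78 193.7
```

```text
t 24.85 p [611.6 321.7  78.8] phi -166.3 w 37.8 gf 29.99960482120514 F [ 0.1 -0.4 -0.7] j [ 41.  39.  -3.   0. -48. -28.]
[0.5 1.1 0.8] [-0.002 -0.001 -0.   ]
```

Next I'll release and raise, then move back toward the base for a clear view.

```bash
python3 -m pendant '[[[0,0,0.7],[0,0,0]],[[0,0,0.7],[0,0,0]],[[0,0,0.7],[0,0,0]],[[0,0,0.7],[0,0,0]],[[0,0,0.7],[0,0,0]]]' 0.75 >/dev/null&& python3 -m pendant '[[[0,0,-30],[0,0,0]],[[0,0,-65],[0,0,0]],[[0,0,-100],[0,0,0]],[[0,40,-120],[0,0,0]],[[0,85,-120],[0,0,0]],[[0,130,-120],[0,0,0]],[[0,175,-120],[0,0,0]],[[0,210,-120],[0,0,0]],[[0,210,-120],[0,0,0]],[[0,210,-120],[0,0,0]]]' >/dev/null; python3 go.py
python3 - <<'E'
from station import r
import cv2,numpy as np
from h import *
c=r.capture('top');s=r.capture('side')
a=cv2.resize(c['frame'][145:215,100:360,::-1],None,fx=3,fy=3,interpolation=cv2.INTER_CUBIC)
b=cv2.resize(s['frame'][145:275,200:330,::-1],None,fx=2.6,fy=2.6,interpolation=cv2.INTER_CUBIC)
k=np.zeros((550,780,3),np.uint8);k[:210]=a[:,:780];k[210:548,:338]=b;cv2.imwrite('pics/end.png',k)
E
```

```text
t 26.35 p [407.  272.2 197.7] phi -166.2 w 65.1 gf 0.0 F [-0.4  0.7  0.3] j [ 53.  14. -26.   0. -50. -39.]
```

View pics/end.png

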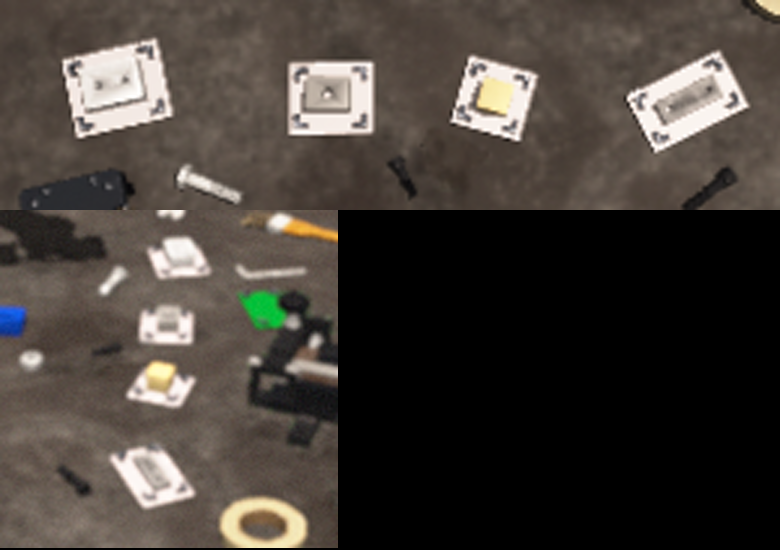

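Both views show all four blanks flat inside their rails: alu (112,82), steel (326,95), brass (494,97) and flat (688,97). Alu's apparent 6 px offset is what its height produces by parallax (about 5 and 7 mm). The gripper is clear, so I'm handing in.

```bash
python3 -c "
from station import r
print(r.finish_job())"
```

```text
the job is handed in; nothing more can be done
None
```

All four blanks are lying flat in their own nests and released; I handed the job in at about 26 s, and the final camera views showed each one inside its rails.

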